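Draw a lot ball and present it between the players

ROBOT

A 6-joint arm with a two-finger parallel gripper is mounted at the origin on the work surface. World frame = base frame: x ahead of the robot, y to its left, z up, the work surface at z = 0. Lengths are in m, angles in rad, forces in N, time in s.
With the tool pointing down it reaches from about 0.35 to 0.775 m from the base axis. Payload 7.3 kg.
Tool frame: the origin (TCP) lies at the very end of the fingers, on their centre line; the grasp point (between the pads) lies 19 mm behind it (robot.pinch_z is the distance from the TCP to the grasp point, in m); z points along the fingers, y is the line along which they close (so a half turn about z gives the same grasp; the last joint's range is limited). The gripper opens to 92 mm and grips with 3 to 60 N. Pads are 19 mm wide; open, the fingers measure 130 mm over their backs; the gripper's body (75 mm by 190 mm) begins 47 mm behind the grasp point.
Start: joints at [1.17, 0.342, 1.524, -0, 1.275, -0.146], TCP at [0.132, 0.508, 0.227] pointing down, gripper open.
Joint ranges: [-2.53, 2.53], [-0.77, 2.02], [0.04, 2.7], [-1, 4.14], [0.28, 2.66], [-3.11, 3.11]. Speed limits (rad/s): [2.57, 2.57, 3.14, 3.14, 3.14, 3.14].

INTERFACE

Orientations are given as [roll, pitch, yaw] about the fixed x, y, z axes, in that order (R = Rz(yaw) Ry(pitch) Rx(roll)).
In Python, from cell import robot gives the robot as it stands.
- The arm moves only by the tool move_arm, never from a script. Its argument "motion" is a list of rows, each a list of 6 numbers: the shift along the tool's x, y, z in units of 0.1 m (1.0 is 0.1 m), then the turn, a rotation vector about the tool's x, y, z in units of pi rad (1.0 is pi rad). In form: [[dx, dy, dz, rx, ry, rz], ...]. A call has 1 to 12 rows; each row is the pose to reach, as a shift and turn from the pose commanded when the call began, along the tool's axes at that moment, turning the shorter way round; what a row does not reach only later rows make up. A row lasts 1/8 s, in which the tool goes at most 62.5 mm and 10.7 degrees, less where a joint would pass 70% of its speed; a pose out of reach is approached as far as the arm can. A call with a number of a shift or a turn outside -1 to 1 is refused whole. A call with a gripper value outside its range is refused whole. "fingers" is the opening, from -1 (shut) to 1 (fully open), set as the call begins (left out, the last holds). The fingers move at their own pace and stop on an object; "newtons" is the grip in N (left out, the last holds). Time passes only in rows, so rows that repeat a pose let the fingers close. It gives the time, the measured TCP pose, the force, the opening and the grip force at its end, in the units of the state.
- robot.observe(): the state, without advancing time (a new reading comes with each control period).
- robot.read_camera(name): name is "scene" or "top"; returns a dict with "image" (420x560x3 uint8, red, green, blue), "range_z" (420x560 float32, m along the optical axis (not along the pixel's ray), 0 where there is no reading), "vfov" (degrees; the focal length in pixels is half the picture's height over the tangent of half this angle, whatever the lens; pixels are square), "cx", "cy" (the principal point, pixels), "extrinsics" (4x4, takes a point from camera to world coordinates). Camera axes: x right, y up, looking along -z (the intrinsics and any distortion apply to the point x, -y, -z); pixel columns grow to the right and rows downward; lengths in m; the calibration is good to about 2 mm. A picture is of the moment at which its call begins.
- robot.hand_in(): hands the job in; it is judged then, once.
The state is a dict: "time": time; "qpos": joint angles; "qvel": joint speeds; "joint_efforts": joint torques, N m; "tool_pos": TCP position; "tool_rot": TCP orientation; "contact_force": force on the tool from outside, world axes, zero at the start; "torque": the same for the moment, N m; "opening": finger opening in m; "grip_force": force on a finger pad.
Only numpy, scipy, OpenCV 4.12 (cv2) and the standard library are available. Lean on these libraries where they do the work, as an engineer would, in place of code of your own. Each camera call takes 0.05 s, during which the arm holds its last target. There are 200 camera calls.

TASK

Press the tab on the side of the small tilting bin all the way down so that the wooden ball rolls into the dish with the arched handle, and let the bin spring back up. Once the ball has settled, lift the dish by its handle clear of the table, then turn it a quarter turn either way, so that the handle runs in line with the bin's pouring direction instead of across it, keeping the dish level and the ball in its middle. Finish still holding the dish, level and still, about 10 cm above the table and touching nothing else, with the pawns, cup, saucer and bookend left where they are.

Things in the scene. Friction and masses are not known exactly. Their poses are not given: they have to be found in the camera images.
- stand: dark steel bracket bolted to the table, carrying the tilting bin; foot 100 x 110 mm, cheeks 70 mm high. Origin on the table straight below the bin's pivot pin, which lies along its y axis 54 mm up. +x is the pouring direction, +y the side with the press tab, z up. Fixed; its place and yaw differ each time
- bin (a joint): tilt of the galvanised bin (84 long x 56 wide x 36 mm deep, open in front and on top; top edges under 105 mm high), rad: 0 = at rest, mouth tipped up 0.12 so the ball stays in; 0.42 = fully tipped, at the stop. A spring returns it. The tab takes about 3 N at first, 8 N at the stop. The ball rolls out late in the stroke and settles in the dish within 2 s
- tab_top (a point): point to press, on the top face of the press tab: a flat steel tongue 30 (stand x) x 80 (stand y) x 3 mm sticking out on the +y side of the bin near its mouth; the point lies on its midline, 20 mm from its free end. It turns with the bin: at rest 45 mm ahead of the pin along stand x, 88 mm out along y, 59 mm above the table; at the stop 43 mm ahead, 41 mm above the table
- dish: white porcelain dish, 136 mm across, 30 mm high at the rim, about 320 g, loose, with a wooden grip on a thin steel arch. Flat inner floor of 18 mm radius, 5 mm up; sides rise at 31 degrees. Origin: centre of its underside; z up, y along the arch. Starts with its rim about 10 mm before the bin's mouth, its y along stand y within 0.08 rad
- dish_grip (a point): centre of the dish's grip: a wooden bar 14 mm wide (dish x), 14 mm high, 66 mm long (dish y), 112 mm above the dish's underside and straight above its centre; the sides of the arch slope down from its ends to the rim
- ball_center (a point): centre of the loose light wooden ball, 36 mm across, about 18 g. It starts in the bin; in the middle of the dish its centre lies 23 mm above the dish's underside
- pawn0: turned light ash pawn, 53 mm tall, 31 mm wide foot, loose; origin under its foot. Bystander: leave it alone
- pawn1: turned light ash pawn, 53 mm tall, 31 mm wide foot, loose; origin under its foot. Bystander: leave it alone
- pawn2: turned light ash pawn, 53 mm tall, 31 mm wide foot, loose; origin under its foot. Bystander: leave it alone
- pawn3: turned light ash pawn, 53 mm tall, 31 mm wide foot, loose; origin under its foot. Bystander: leave it alone
- pawn4: turned light ash pawn, 53 mm tall, 31 mm wide foot, loose; origin under its foot. Bystander: leave it alone
- cup: blue ceramic cup, 76 mm across, 72 mm high; origin under its centre. Bystander: leave it alone
- saucer: plain white saucer without a handle, 136 mm across, 20 mm high; origin under its centre. Bystander: leave it alone
- bookend: walnut bookend, L-shaped, foot 90 x 110 mm, upright 144 mm high, 0.9 kg; origin under the centre of its foot. Bystander: leave it alone
Not all that is in view belongs to the job. What is shaped like the dish but orange is not meant. Leave any purple look-alike of the stand alone.

How it is judged:
On the way, in this order (a step that is already met when the one before it is completed fails the run):
1. the bin is pressed fully to its stop (value of joint bin above 0.39 rad), for 0.1 s.
2. the bin is back up and the ball lies still in the middle of the dish, which stands on the table, its handle still across (horizontal distance between ball_center and dish below 0.02 m and z of ball_center in the frame of dish between 0.015 and 0.035 m and value of joint bin below 0.08 rad and linear speed of ball below 0.03 m/s and height (world z) of dish below 0.01 m and angle between the y axis of dish and the y axis of stand, either way round below 0.35 rad), for 0.2 s.
3. the dish is lifted clear of the table, the ball in it, not yet turned (horizontal distance between ball_center and dish below 0.02 m and z of ball_center in the frame of dish between 0.015 and 0.035 m and height (world z) of dish above 0.03 m and contact force between dish and the fingers above 1 N and angle between the y axis of dish and the y axis of stand, either way round below 0.4 rad), for 0.05 s.
At the end, for the whole second after the job is handed in: the fingers hold the dish 60 to 160 mm above the table, leaning on nothing, level within 0.12 rad, handle in line with the pouring direction within 0.2 rad (either way round), dish and ball at rest, ball within 20 mm of the dish's middle, the bin sprung back (horizontal distance between ball_center and dish below 0.02 m and z of ball_center in the frame of dish between 0.015 and 0.035 m and height (world z) of dish between 0.06 and 0.16 m and angle between dish's own z axis and vertical below 0.12 rad and angle between the y axis of dish and the x axis of stand, either way round below 0.2 rad and contact force between dish and the fingers above 1 N and contact force between dish and stand below 0.1 N and contact force between dish and bookend below 0.1 N and contact force between dish and cup below 0.1 N and linear speed of dish below 0.02 m/s and linear speed of ball below 0.03 m/s and value of joint bin below 0.08 rad); the arm keeps its last pose, push and grip.
It fails at once if the ball leaves the middle of the lifted dish (by more than 35 mm) (height (world z) of dish above 0.03 m and distance between ball_center and dish above 0.045 m).
It fails at once if the lifted dish is tilted by more than 0.3 rad (height (world z) of dish above 0.03 m and angle between dish's own z axis and vertical above 0.3 rad).
It fails at once if a pawn, the cup, the saucer or the bookend is shifted by more than 30 mm or knocked over (distance of any of pawn0, pawn1, pawn2, pawn3, pawn4, cup, saucer, bookend from where it was at the start of the episode above 0.03 m or angle between any of pawn0, pawn1, pawn2, pawn3, pawn4, cup, saucer, bookend's own z axis and vertical above 0.5 rad).
It also fails if it takes over 48 s, if anything falls off the work surface, if the arm or the gripper's body presses on something with over 40 N, if the wrist force passes 120 N, or if a joint passes its speed limit or range.

## Working session

There is one attempt and no reset: what is moved stays moved. The work goes in short steps, Python scripts to look and compute and a tool call to move; the robot and the scene stay as the last step left them, time stands still between calls to the robot, and variables do not carry over. Pictures are saved under pics/ and viewed, at most 10 in all, crops included, and the job is handed in when it is done.

Besides the shell and the picture viewer there is one more tool, called in YAML: its name, and indented under it one key for each argument. move_arm: Moves the arm, as the interface text tells. Shifts and turns lie within -1 to 1; 1 stands for 0.1 m of shift or pi rad of turn. Its arguments: {"type":"object","properties":{"motion":{"type":"array"},"fingers":{"type":"number"},"newtons":{"type":"number"}},"required":["motion"]}

```bash
mkdir -p pics
cat > h.py <<'E'
import numpy as np, cv2
from cell import robot
def cam(n):
    c=robot.read_camera(n); return c
def world(c):
    im=c["image"];H,W=im.shape[:2];f=H/2/np.tan(np.radians(c["vfov"])/2)
    v,u=np.mgrid[0:H,0:W];z=c["range_z"]
    P=np.stack([(u-c["cx"])/f*z,-(v-c["cy"])/f*z,-z,np.ones_like(z)],-1)
    return (P@c["extrinsics"].T)[...,:3]
E
python3 - <<'E'
from h import *
ims=[]
for n in("scene","top"):
    c=cam(n);np.save(n+".npy",c,allow_pickle=True);cv2.imwrite(f"pics/{n}0.png",c["image"][...,::-1])
    print(n,{k:c[k] for k in c if k not in("image","range_z")}, (c["range_z"]>0).mean())
s=robot.observe();print(s);print([a for a in dir(robot) if a[0]!='_'])
E
```

```text
scene {'vfov': 44.165387234718004, 'cx': 283.80812823498746, 'cy': 207.9529182114532, 'extrinsics': array([[-0.62910752, -0.43909169,  0.64142203,  1.39492422],
       [ 0.77729613, -0.34912898,  0.52337337,  0.62794895],
       [-0.00586988,  0.82783298,  0.56094394,  0.82445981],
       [ 0.        ,  0.        ,  0.        ,  1.        ]])} 0.962891156462585
top {'vfov': 49.3662769179417, 'cx': 273.2189799059769, 'cy': 207.92503520171078, 'extrinsics': array([[-0.01702613,  0.99487091, -0.09970948,  0.42138923],
       [-0.99980434, -0.01794467, -0.00832252, -0.01801663],
       [-0.01006909,  0.09954828,  0.99498179,  1.43967921],
       [ 0.        ,  0.        ,  0.        ,  1.        ]])} 0.9958886054421768
{'time': 0.1, 'qpos': array([ 1.17000181e+00,  3.42598033e-01,  1.52491132e+00,  1.82712615e-05,
        1.27540408e+00, -1.45995652e-01]), 'qvel': array([ 0.00046042, -0.00305642, -0.00146946,  0.00129276,  0.0010174 ,
        0.00134957]), 'joint_efforts': array([ 2.04628821e-03, -4.32001019e+01, -2.44694853e+01,  7.18493946e-02,
        5.25889895e-02, -1.66159992e-05]), 'tool_pos': array([0.13215576, 0.50772304, 0.22614657]), 'tool_rot': array([-3.14028847e+00, -2.09430989e-04,  2.88678833e+00]), 'contact_force': array([-0.95947386,  0.06201068,  0.11219873]), 'torque': array([0.03783361, 0.00049888, 0.00971926]), 'grip_force': 0.0, 'opening': 0.09215208921647162}
['IKError', 'hand_in', 'observe', 'pinch_z', 'read_camera']
```

View pics/scene0.png

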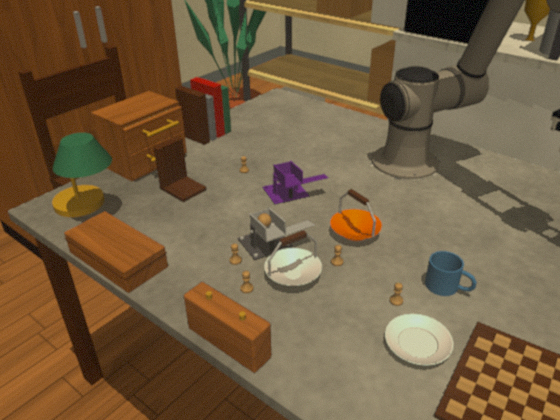

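View pics/top0.png

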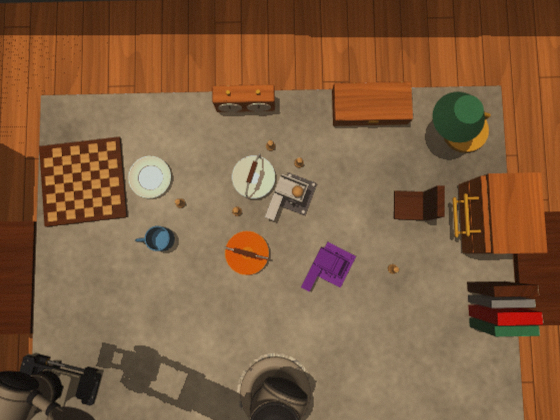

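The white handled dish is at top-view (254,177). It could be mistaken for the plain saucer at (150,177) or the orange dish at (247,253). The grey stand with the ball is at (293,190), with its tab at (274,207), and the purple look-alike is at (330,262). I choose the white dish with the handle and the grey stand. The pawns nearby are at (270,144), (299,161) and (236,211).

Run:
```python
from h import *
c=np.load("top.npy",allow_pickle=True).item();im=c["image"];W=world(c)
np.set_printoptions(precision=4,suppress=True)
hsv=cv2.cvtColor(im,cv2.COLOR_RGB2HSV)
x,y,z=W[...,0],W[...,1],W[...,2]
v,u=np.mgrid[0:420,0:560]
print("table z",np.median(z[220:240,280:300]))
roi=(u>225)&(u<325)&(v>145)&(v<225)
# dish rim: white
m=((hsv[...,1]<60)&(hsv[...,2]>130)&roi&(u<282)&(v<202)).astype(np.uint8)
n,l,s,ct=cv2.connectedComponentsWithStats(m);k=1+np.argmax(s[1:,4]);print("dish comp",s[k],ct[k])
P=W[l==k];print("dish bbox centre",(P[:,:2].max(0)+P[:,:2].min(0))/2,np.ptp(P,axis=0))
r=P[(P[:,2]>.024)&(P[:,2]<.036),:2]
A=np.c_[2*r,np.ones(len(r))];b=(r**2).sum(1);q=np.linalg.lstsq(A,b,rcond=None)[0];print("circle",q[:2],np.sqrt(q[2]+q[0]**2+q[1]**2),len(r))
g=roi&(z>.105)&(z<.13);G=W[g];print("grip",len(G),G.mean(0),G.min(0),G.max(0))
e=np.linalg.eigh(np.cov(G[:,:2].T));print("grip axis",e[1][:,1],np.degrees(np.arctan2(e[1][1,1],e[1][0,1])),np.sqrt(e[0]*12))
# tab
t=roi&(z>.045)&(z<.072)&(v>192)&(u<287);T=W[t]
rect=cv2.minAreaRect(T[:,:2].astype(np.float32)*1000);print("tab",len(T),rect,T[:,2].min(),T[:,2].max());print(cv2.boxPoints(rect))
# foot
for lo,hi in((.003,.02),(.06,.08),(.08,.11)):
    t=roi&(z>lo)&(z<hi)&(u>272)&(y<W[190,280,1]);F=W[t];print(lo,len(F),cv2.minAreaRect(F[:,:2].astype(np.float32)*1000),cv2.boxPoints(cv2.minAreaRect(F[:,:2].astype(np.float32)*1000)).tolist())
bm=roi&(hsv[...,0]<20)&(hsv[...,1]>90)&(u>285)&(v>178);B=W[bm];print("ball",len(B),B.mean(0),B[:,2].max())
for a,b in((270,144),(299,161),(236,211),(180,202)):print("pawn",W[b,a])
crop=cv2.resize(im[140:230,220:340],None,fx=6,fy=6,interpolation=cv2.INTER_CUBIC)
cv2.imwrite("pics/crop.png",crop[...,::-1])
```

```text
table z 0.00026454710325574116
dish comp [ 231  155   44   43 1210] [252.6612 176.505 ]
dish bbox centre [0.5765 0.0545] [0.3103 0.145  1.4467]
circle [0.6639 0.0543] 0.06019405181109004 458
grip 122 [0.6624 0.0543 0.118 ] [0.6245 0.0383 0.105 ] [0.7012 0.0694 0.1286]
grip axis [-0.9433  0.3319] 160.61545006259257 [0.0143 0.0733]
tab 295 ((565.9895629882812, 35.57139205932617), (162.3707733154297, 79.27307891845703), 89.2270278930664) 0.04500881938314838 0.0693242028268668
[[525.2614 -45.0719]
 [604.5273 -46.1413]
 [606.7177 116.2147]
 [527.4518 117.2841]]
0.003 879 ((637.654541015625, -98.9433822631836), (140.3502197265625, 250.40658569335938), 88.93775939941406) [[511.1718444824219, -166.78533935546875], [761.5353393554688, -171.42752075195312], [764.13720703125, -31.101425170898438], [513.7737426757812, -26.459243774414062]]
0.06 156 ((614.6016235351562, -64.65350341796875), (80.38236236572266, 75.83467102050781), 82.7570571899414) [[571.919677734375, -99.74348449707031], [647.149169921875, -109.30447387695312], [657.2835693359375, -29.563522338867188], [582.0540771484375, -20.002532958984375]]
0.08 205 ((617.575927734375, -64.03164672851562), (83.6492691040039, 58.56025314331055), 68.73308563232422) [[575.119384765625, -92.38777160644531], [629.6917724609375, -113.62834167480469], [660.032470703125, -35.67552185058594], [605.4600830078125, -14.434951782226562]]
ball 112 [ 0.6059 -0.0792  0.0942] 1.4396792081190115
pawn [0.7611 0.0003 0.0454]
pawn [ 0.7036 -0.0881  0.0557]
pawn [0.5531 0.1074 0.0512]
pawn [0.5844 0.2799 0.0468]
```

View pics/crop.png

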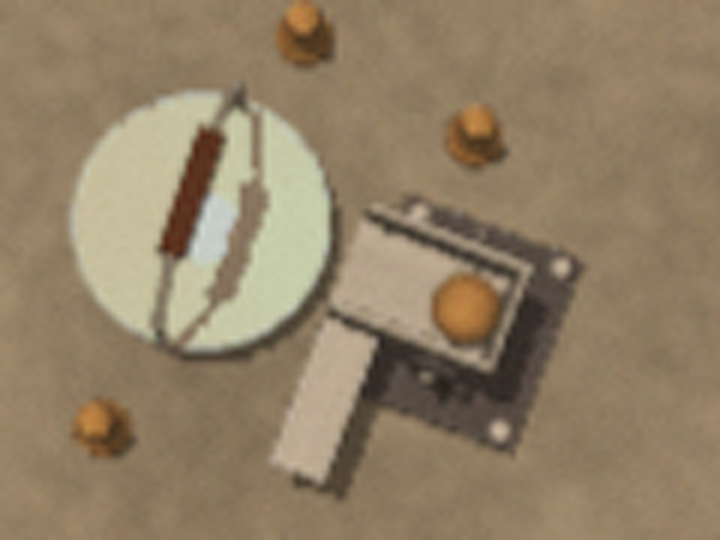

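The crop shows the white dish with its dark grip at about crop (190,190). The ball sits in the grey bin at (467,307), which opens towards the dish. The tab runs from (356,328) to its free end at (299,474), so the choice is confirmed. Next I work out the tab point and the stand frame.

```bash
cat >> h.py <<'E'
def ray(c,u,v,z):
    f=210/np.tan(np.radians(c["vfov"])/2);E=c["extrinsics"]
    d=E[:3,:3]@np.array([(u-c["cx"])/f,-(v-c["cy"])/f,-1]);o=E[:3,3]
    return o+d*(z-o[2])/d[2]
def plan(p,yaw=None):
    "tool-frame delta from the measured pose, in move units"
    from scipy.spatial.transform import Rotation as R
    s=robot.observe();M=R.from_euler("xyz",s["tool_rot"])
    d=M.inv().apply(np.array(p)-s["tool_pos"])/.1
    r=None
    if yaw is not None: r=(M.inv()*R.from_euler("xyz",[np.pi,0,yaw])).as_rotvec()/np.pi
    print("t",s["time"],"shift",d.round(3),"turn",None if r is None else r.round(4))
E
python3 - <<'E'
from h import *
np.set_printoptions(precision=4,suppress=True)
c=np.load("top.npy",allow_pickle=True).item();W=world(c);im=c["image"]
cr=lambda a,b,z:ray(c,220+(a+.5)/6-.5,140+(b+.5)/6-.5,z)
e=cr(299,474,.06);r=cr(356,328,.06);d=(r-e);L=np.linalg.norm(d);print("tab end",e,"root",r,L,"yaw y",np.degrees(np.arctan2(-d[1],-d[0])))
tab=e+d/L*.02;print("tab_top",tab)
# tab by mask: tab pixels by depth in the elongated region
z=W[...,2];v,u=np.mgrid[0:420,0:560]
m=(z>.05)&(z<.072)&(u>260)&(u<284)&(v>194)&(v<224);m[(v<200)&(u<272)]=0
T=W[m];rc=cv2.minAreaRect(T[:,:2].astype(np.float32)*1000);print("tab rect",len(T),rc,T[:,2].mean())
m=(z>.003)&(z<.02)&(u>265)&(u<325)&(v>165)&(v<222)&(im.max(2)<125)
F=W[m&(u>280)];rc=cv2.minAreaRect(F[:,:2].astype(np.float32)*1000);print("foot",len(F),rc)
for k in(68.7,70.6):
  a=np.radians(k);X=np.array([np.cos(a),np.sin(a)]);Y=np.array([-X[1],X[0]])
  o=tab[:2]-.045*X-.088*Y;print("yaw",k,"stand origin",o,"dish in stand",[(np.array([.6636,.0543])-o)@X,(np.array([.6636,.0543])-o)@Y])
print("foot corners",cr(585,262,.005),cr(513,452,.005),cr(410,195,.005))
plan([tab[0],tab[1],.227],np.radians(158.7))
E
```

```text
tab end [0.5274 0.0056 0.06  ] root [ 0.6012 -0.0245  0.06  ] 0.07964207599327201 yaw y 157.78235644148214
tab_top [ 0.5459 -0.002   0.06  ]
tab rect 247 ((566.6856079101562, -8.092430114746094), (29.78929901123047, 80.1329116821289), 68.01382446289062) 0.05962414538647483
foot 387 ((625.1718139648438, -84.91494750976562), (102.7399673461914, 145.08604431152344), 68.51494598388672)
yaw 68.7 stand origin [ 0.6116 -0.0759] dish in stand [np.float64(0.14016939530790967), np.float64(-0.0011768844591027124)]
yaw 70.6 stand origin [ 0.614  -0.0737] dish in stand [np.float64(0.13716039717916226), np.float64(-0.004283214708225193)]
foot corners [ 0.6412 -0.1464  0.005 ] [ 0.5412 -0.106   0.005 ] [ 0.6788 -0.0547  0.005 ]
t 0.1 shift [-5.289 -3.889 -0.005] turn [-0.0004 -0.      0.0372]
```

move_arm:
  motion:
    - [-0.45,-0.33,0,0,0,0]
    - [-0.9,-0.66,0,0,0,0]
  fingers: -1

```text
time: 0.35
tool_pos: [0.203, 0.4204, 0.2262]
tool_rot: [-3.141, -0.0, 2.889]
contact_force: [1.9, -0.7, -0.4]
opening: 0.0761
grip_force: 0.0
```

move_arm:
  motion:
    - [-0.45,-0.33,0,0,0,0]
    - [-0.9,-0.66,0,0,0,0]

```text
time: 0.6
tool_pos: [0.2739, 0.3334, 0.2266]
tool_rot: [-3.141, -0.0, 2.887]
contact_force: [0.8, 0.8, 0.3]
opening: 0.0564
grip_force: 0.0
```

move_arm:
  motion:
    - [-0.45,-0.33,0,0,0,0]
    - [-0.9,-0.66,0,0,0,0]

```text
time: 0.85
tool_pos: [0.3444, 0.2469, 0.2266]
tool_rot: [3.141, -0.0, 2.887]
contact_force: [1.0, 1.0, -1.2]
opening: 0.0363
grip_force: 0.0
```

move_arm:
  motion:
    - [-0.45,-0.33,0,0,0,0]
    - [-0.9,-0.66,0,0,0,0]

```text
time: 1.1
tool_pos: [0.4149, 0.1603, 0.2266]
tool_rot: [3.141, -0.0, 2.887]
contact_force: [1.0, 1.4, 0.0]
opening: 0.0162
grip_force: 0.0
```

move_arm:
  motion:
    - [-0.45,-0.33,0,0,0,0]
    - [-0.9,-0.66,0,0,0,0]
    - [-0.9,-0.66,0,0,0,0.04]
    - [-0.9,-0.66,0,0,0,0.04]
    - [-0.9,-0.66,0,0,0,0.04]

```text
time: 1.72
tool_pos: [0.4842, 0.0757, 0.2266]
tool_rot: [-3.142, -0.0, 2.764]
contact_force: [-0.6, -0.2, -0.1]
opening: 0.0003
grip_force: 0.0
```

Run:
```python
from h import *
plan([.546,-.001,.09],np.radians(158.2))
```

```text
t 1.725 shift [-0.858 -0.486  1.366] turn [-0.     -0.0001  0.001 ]
```

move_arm:
  motion:
    - [-0.43,-0.25,0.2,0,0,0]
    - [-0.86,-0.49,0.5,0,0,0]
    - [-0.86,-0.49,1.0,0,0,0]
    - [-0.86,-0.49,1.0,0,0,0]

```text
time: 2.22
tool_pos: [0.5435, -0.0013, 0.1236]
tool_rot: [-3.14, -0.008, 2.763]
contact_force: [-0.1, 0.1, 0.7]
opening: 0.0002
grip_force: 0.0
```

move_arm:
  motion:
    - [0,0,0.3,0,0,0]
    - [0,0,0.45,0,0,0]
    - [0,0,0.45,0,0,0]

```text
time: 2.6
tool_pos: [0.5461, -0.0015, 0.0822]
tool_rot: [-3.142, -0.0, 2.763]
contact_force: [-0.5, 0.8, 1.5]
opening: 0.0002
grip_force: 0.0
```

Run:
```python
from h import *
plan([.546,-.001,.06],np.radians(158.2))
c=cam("scene");cv2.imwrite("pics/s1.png",cv2.resize(c["image"][170:320,200:400],None,fx=4,fy=4)[...,::-1])
```

```text
t 2.6 shift [0.003 0.004 0.222] turn [-0.     -0.0001  0.0005]
```

View pics/s1.png

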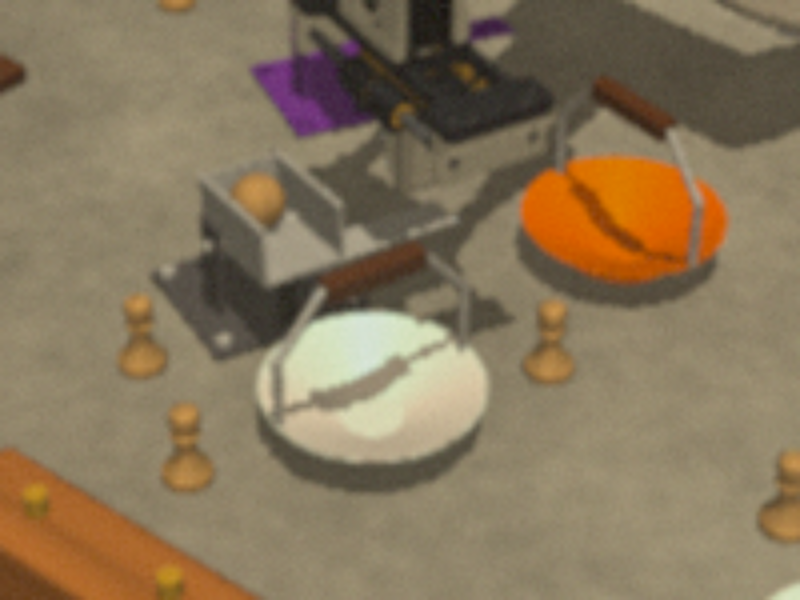

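The closed fingers are straight above the tab and clear of both handles, with the tab at crop (410,240). I press gradually.

move_arm:
  motion:
    - [0,0,0.12,0,0,0]
    - [0,0,0.2,0,0,0]
    - [0,0,0.25,0,0,0]
    - [0,0,0.3,0,0,0]
    - [0,0,0.33,0,0,0]
    - [0,0,0.33,0,0,0]

```text
time: 3.4
tool_pos: [0.5462, -0.0021, 0.0489]
tool_rot: [3.142, -0.0, 2.761]
contact_force: [-2.1, 1.4, 5.4]
opening: 0.0
grip_force: 3.1
```

move_arm:
  motion:
    - [0,0,0.02,0,0,0]
    - [0,0,0.04,0,0,0]
    - [0,0,0.04,0,0,0]

```text
time: 3.78
tool_pos: [0.546, -0.0026, 0.0451]
tool_rot: [-3.141, -0.0, 2.761]
contact_force: [-3.8, -1.5, 8.1]
opening: 0.0005
grip_force: 3.8
```

move_arm:
  motion:
    - [0,0,0.02,0,0,0]
    - [0,0,0.03,0,0,0]
    - [0,0,0.03,0,0,0]

```text
time: 4.15
tool_pos: [0.5463, -0.0028, 0.0425]
tool_rot: [-3.141, 0.001, 2.761]
contact_force: [-4.4, -1.8, 9.9]
opening: 0.0002
grip_force: 4.1
```

move_arm:
  motion:
    - [0,0,0.02,0,0,0]
    - [0,0,0.03,0,0,0]
    - [0,0,0.03,0,0,0]

```text
time: 4.53
tool_pos: [0.5465, -0.0029, 0.0414]
tool_rot: [-3.141, 0.002, 2.762]
contact_force: [-8.6, -1.5, 24.9]
opening: 0.0007
grip_force: 11.2
```

Run:
```python
from h import *
c=cam("scene");W=world(c);cv2.imwrite("pics/s2.png",cv2.resize(c["image"][200:300,220:340],None,fx=6,fy=6)[...,::-1])
print(robot.observe()["contact_force"])
```

```text
[-8.03938909 -1.59022801 24.75138295]
```

View pics/s2.png

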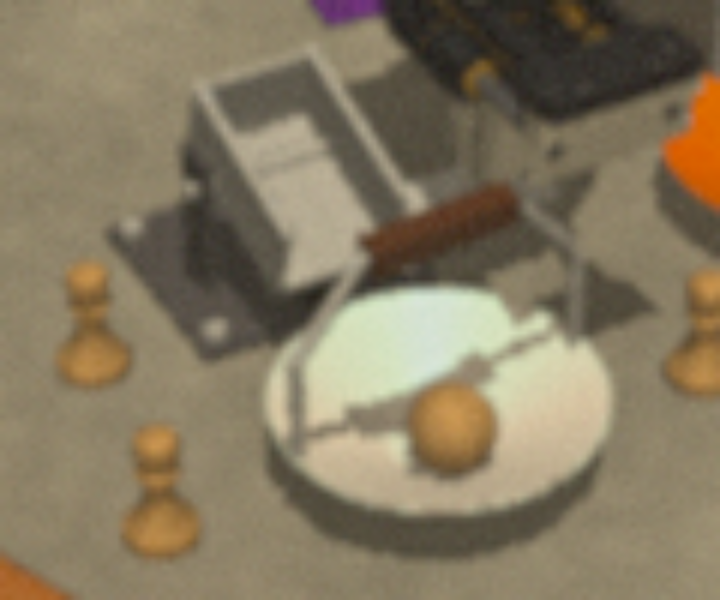

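The force jumped to 25 N, so the bin is at its stop. The ball is in the dish at crop (452,428). I now let the bin rise gently.

move_arm:
  motion:
    - [0,0,-0.05,0,0,0]
    - [0,0,-0.1,0,0,0]
    - [0,0,-0.15,0,0,0]
    - [0,0,-0.22,0,0,0]
    - [0,0,-0.3,0,0,0]
    - [0,0,-0.4,0,0,0]
    - [0,0,-0.6,0,0,0]
    - [0,0,-0.9,0,0,0]
    - [0,0,-1,0,0,0]

```text
time: 5.7
tool_pos: [0.547, -0.0024, 0.1405]
tool_rot: [3.141, 0.003, 2.761]
contact_force: [0.2, -0.5, -0.2]
opening: 0.0004
grip_force: 0.0
```

move_arm:
  motion:
    - [0,0,-0.2,0,0,0]
    - [0,0,-0.4,0,0,0]
    - [0,0,-0.4,0,0,0]
  fingers: 0

```text
time: 6.08
tool_pos: [0.5468, -0.0023, 0.1794]
tool_rot: [3.141, 0.002, 2.761]
contact_force: [0.6, -0.2, -0.9]
opening: 0.0262
grip_force: 0.0
```

Run:
```python
from h import *
np.set_printoptions(precision=4,suppress=True)
c=cam("top");W=world(c);im=c["image"];z=W[...,2];v,u=np.mgrid[0:420,0:560]
cv2.imwrite("pics/t2.png",cv2.resize(im[140:230,220:340],None,fx=6,fy=6,interpolation=cv2.INTER_CUBIC)[...,::-1])
g=(u>225)&(u<282)&(v>145)&(v<205)&(z>.105)&(z<.13);G=W[g];r=cv2.minAreaRect(G[:,:2].astype(np.float32)*1000);print("grip",len(G),G.mean(0),r)
hsv=cv2.cvtColor(im,cv2.COLOR_RGB2HSV)
c2=cam("scene");W2=world(c2);h2=cv2.cvtColor(c2["image"],cv2.COLOR_RGB2HSV);v2,u2=np.mgrid[0:420,0:560]
for n,ww,hh,rr in(("top",W,hsv,(u>230)&(u<280)&(v>155)&(v<200)),("scene",W2,h2,(u2>262)&(u2<322)&(v2>250)&(v2<290))):
    m=rr&(hh[...,0]<22)&(hh[...,1]>90)&(ww[...,2]<.06);B=ww[m];print(n,"ball pts",len(B),B.mean(0) if len(B) else 0,B[:,2].max() if len(B) else 0)
g=(u2>262)&(u2<322)&(v2>220)&(v2<260)&(W2[...,2]>.108)&(W2[...,2]<.13)&(W2[...,1]>0);G=W2[g];print("grip scene",len(G),G.mean(0),G.min(0),G.max(0))
plan([.6636,.0545,.18],np.radians(160.6))
```

```text
grip 51 [0.6835 0.0467 0.1185] ((685.9483032226562, 46.35881805419922), (13.860727310180664, 40.330711364746094), 71.35692596435547)
top ball pts 0 0 0
scene ball pts 153 [0.6671 0.0509 0.0304] 0.04352105918538307
grip scene 220 [0.6653 0.056  0.1165] [0.625  0.0376 0.1081] [0.7006 0.0708 0.1233]
t 6.175 shift [-0.884  0.963 -0.024] turn [-0.0001 -0.0004 -0.0133]
```

View pics/t2.png

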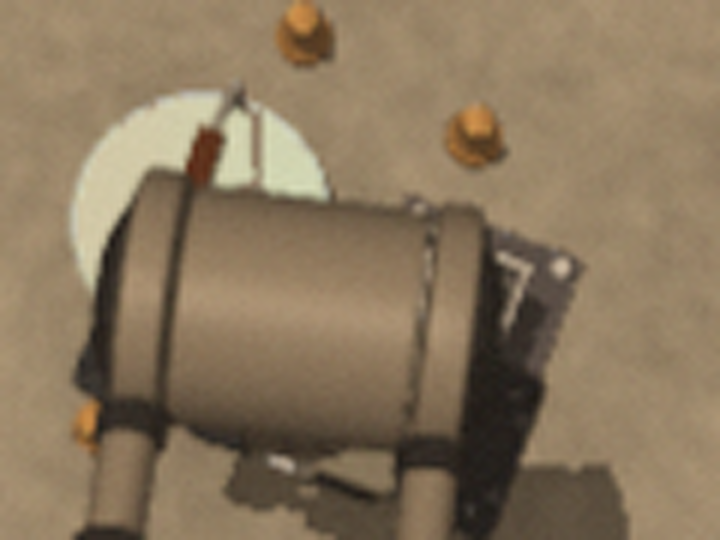

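The top view shows the arm over the stand, with the dish rim's left edge at crop (72,220) and the grip top at (205,150), both unmoved. The scene view puts the ball at the dish's middle. Next I move over the grip.

move_arm:
  motion:
    - [-0.3,0.32,0,0,0,0]
    - [-0.6,0.65,0,0,0,-0.008]
    - [-0.88,0.965,0,0,0,-0.0156]
    - [-0.89,0.97,0,0,0,-0.0156]
    - [-0.89,0.97,0,0,0,-0.0156]
    - [-0.89,0.97,0,0,0,-0.0156]

```text
time: 6.92
tool_pos: [0.664, 0.0543, 0.1786]
tool_rot: [-3.141, -0.001, 2.809]
contact_force: [0.2, -0.9, -0.0]
opening: 0.046
grip_force: 0.0
```

Run:
```python
from h import *
plan([.664,.055,.093],np.radians(161))
```

```text
t 6.925 shift [0.002 0.007 0.856] turn [-0.0001 -0.0003 -0.0002]
```

move_arm:
  motion:
    - [0,0,0.2,0,0,0]
    - [0,0,0.4,0,0,0]
    - [0,0,0.6,0,0,0]
    - [0,0,0.75,0,0,0]
    - [0,0,0.85,0,0,0]
    - [0,0,0.85,0,0,0]

```text
time: 7.68
tool_pos: [0.6645, 0.0548, 0.0932]
tool_rot: [-3.141, -0.001, 2.81]
contact_force: [0.0, 0.5, 0.1]
opening: 0.0458
grip_force: 0.0
```

Run:
```python
from h import *
np.set_printoptions(precision=4,suppress=True)
c=cam("scene");W=world(c);cv2.imwrite("pics/s3.png",cv2.resize(c["image"][200:300,220:340],None,fx=6,fy=6)[...,::-1]);print(robot.observe()["tool_pos"],robot.observe()["contact_force"])
```

```text
[0.665  0.0548 0.094 ] [0.6362 0.35   0.1804]
```

View pics/s3.png

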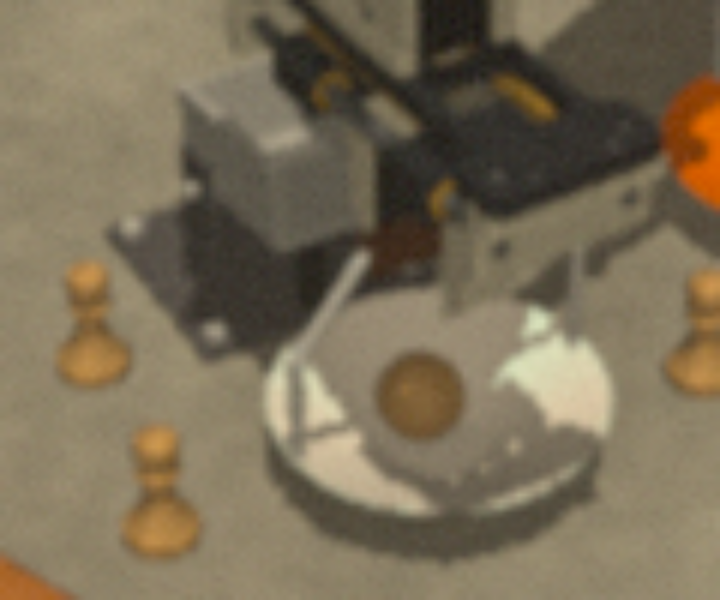

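The fingers straddle the grip, the ball is at crop (420,395), and the bin has sprung back. I close the gripper.

move_arm:
  motion:
    - [0,0,0,0,0,0]
    - [0,0,0,0,0,0]
    - [0,0,0,0,0,0]
    - [0,0,0,0,0,0]
    - [0,0,0,0,0,0]
    - [0,0,0,0,0,0]
    - [0,0,0,0,0,0]
    - [0,0,0,0,0,0]
  fingers: -1
  newtons: 35

```text
time: 8.72
tool_pos: [0.665, 0.0548, 0.0939]
tool_rot: [3.142, 0.0, 2.81]
contact_force: [-0.6, -1.6, 1.5]
opening: 0.0133
grip_force: 35.0
```

Gripped at 13.3 mm, which fits the 14 mm bar. I lift gently.

move_arm:
  motion:
    - [0,0,-0.02,0,0,0]
    - [0,0,-0.06,0,0,0]
    - [0,0,-0.12,0,0,0]
    - [0,0,-0.19,0,0,0]
    - [0,0,-0.26,0,0,0]
    - [0,0,-0.33,0,0,0]
    - [0,0,-0.4,0,0,0]
    - [0,0,-0.46,0,0,0]
    - [0,0,-0.5,0,0,0]
    - [0,0,-0.5,0,0,0]

```text
time: 9.98
tool_pos: [0.6651, 0.0549, 0.1441]
tool_rot: [3.141, 0.001, 2.81]
contact_force: [0.0, 0.6, -3.4]
opening: 0.0138
grip_force: 35.0
```

move_arm:
  motion:
    - [0,0,-0.02,0,0,0]
    - [0,0,-0.06,0,0,0]
    - [0,0,-0.12,0,0,0]
    - [0,0,-0.19,0,0,0]
    - [0,0,-0.26,0,0,0]
    - [0,0,-0.33,0,0,0]
    - [0,0,-0.4,0,0,0]
    - [0,0,-0.46,0,0,0]
    - [0,0,-0.5,0,0,0]
    - [0,0,-0.5,0,0,0]

```text
time: 11.22
tool_pos: [0.6651, 0.0549, 0.1941]
tool_rot: [3.141, 0.001, 2.81]
contact_force: [-0.2, 0.3, -2.6]
opening: 0.0138
grip_force: 35.0
```

Run:
```python
from h import *
c=cam("scene");cv2.imwrite("pics/s4.png",cv2.resize(c["image"][150:300,200:400],None,fx=4,fy=4)[...,::-1])
s=robot.observe();print(s["tool_pos"],s["contact_force"],s["torque"],s["qpos"])
```

```text
[0.66491192 0.05491157 0.19372108] [ 0.47590864  0.32381727 -3.35335336] [ 0.01499709 -0.0171398  -0.03749001] [-3.24090567e-02  6.32872853e-01  1.13317254e+00  9.01653034e-05
  1.37548858e+00 -1.27178989e+00]
```

View pics/s4.png

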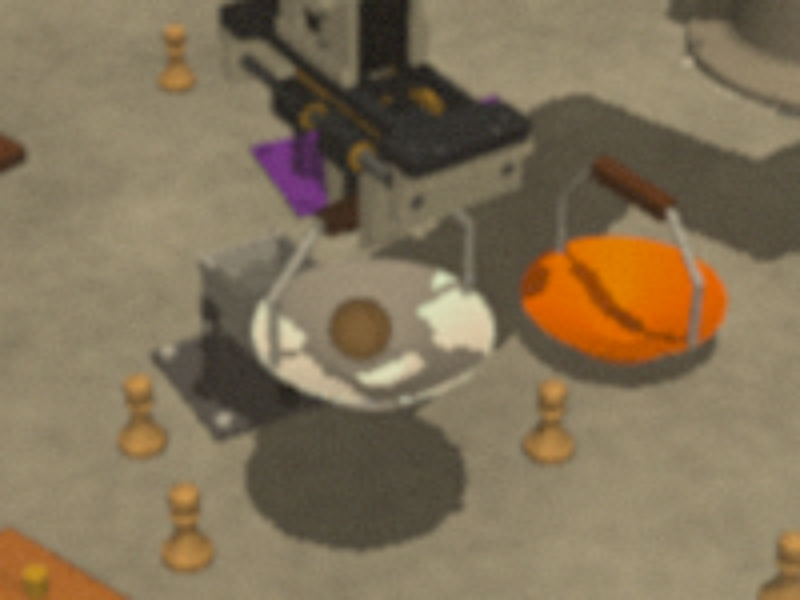

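The dish is lifted and level, with the ball in the middle at crop (360,328), clear of everything. I turn +0.515π about tool z, slowly, so joint 6 ends near +0.35.

move_arm:
  motion:
    - [0,0,0,0,0,0.004]
    - [0,0,0,0,0,0.012]
    - [0,0,0,0,0,0.024]
    - [0,0,0,0,0,0.04]
    - [0,0,0,0,0,0.06]
    - [0,0,0,0,0,0.08]
    - [0,0,0,0,0,0.1]
    - [0,0,0,0,0,0.12]
    - [0,0,0,0,0,0.136]
    - [0,0,0,0,0,0.15]
    - [0,0,0,0,0,0.16]
    - [0,0,0,0,0,0.165]

```text
time: 12.78
tool_pos: [0.6649, 0.0549, 0.1936]
tool_rot: [-3.142, -0.0, 2.291]
contact_force: [0.1, -0.1, -2.9]
opening: 0.0132
grip_force: 35.0
```

move_arm:
  motion:
    - [0,0,0,0,0,0.004]
    - [0,0,0,0,0,0.012]
    - [0,0,0,0,0,0.026]
    - [0,0,0,0,0,0.044]
    - [0,0,0,0,0,0.064]
    - [0,0,0,0,0,0.084]
    - [0,0,0,0,0,0.104]
    - [0,0,0,0,0,0.124]
    - [0,0,0,0,0,0.144]
    - [0,0,0,0,0,0.16]
    - [0,0,0,0,0,0.17]
    - [0,0,0,0,0,0.175]

```text
time: 14.28
tool_pos: [0.6649, 0.0549, 0.1937]
tool_rot: [3.142, -0.0, 1.741]
contact_force: [0.8, 0.5, -3.3]
opening: 0.014
grip_force: 35.0
```

move_arm:
  motion:
    - [0,0,0,0,0,0.004]
    - [0,0,0,0,0,0.012]
    - [0,0,0,0,0,0.026]
    - [0,0,0,0,0,0.044]
    - [0,0,0,0,0,0.064]
    - [0,0,0,0,0,0.084]
    - [0,0,0,0,0,0.104]
    - [0,0,0,0,0,0.124]
    - [0,0,0,0,0,0.144]
    - [0,0,0,0,0,0.16]
    - [0,0,0,0,0,0.17]
    - [0,0,0,0,0,0.175]

```text
time: 15.78
tool_pos: [0.6649, 0.0549, 0.1937]
tool_rot: [-3.142, -0.0, 1.191]
contact_force: [-0.3, -0.5, -3.6]
opening: 0.0138
grip_force: 35.0
```

move_arm:
  motion:
    - [0,0,0,0,0,0]
    - [0,0,0,0,0,0]
    - [0,0,0,0,0,0]
    - [0,0,0,0,0,0]
    - [0,0,0,0,0,0]
    - [0,0,0,0,0,0]
    - [0,0,0,0,0,0]
    - [0,0,0,0,0,0]
    - [0,0,0,0,0,0]
    - [0,0,0,0,0,0]

```text
time: 17.02
tool_pos: [0.6649, 0.0549, 0.1937]
tool_rot: [3.142, -0.0, 1.192]
contact_force: [-0.5, -0.3, -3.7]
opening: 0.0136
grip_force: 35.0
```

Run:
```python
from h import *
np.set_printoptions(precision=4,suppress=True)
c=cam("scene");cv2.imwrite("pics/s5.png",cv2.resize(c["image"][150:300,200:400],None,fx=4,fy=4)[...,::-1])
W=world(c);v,u=np.mgrid[0:420,0:560]
h=cv2.cvtColor(c["image"],cv2.COLOR_RGB2HSV)
m=(h[...,1]<90)&(h[...,2]>60)&(u>255)&(u<330)&(v>205)&(v<262)&(W[...,2]>.121)&(W[...,2]<.138)
R=W[m];A=np.c_[R[:,:2],np.ones(len(R))];print(len(R),"rim z",np.median(R[:,2]))
b=(h[...,0]<22)&(h[...,1]>90)&(u>270)&(u<310)&(v>215)&(v<250)&(W[...,2]<.16);print("ball",b.sum(),W[b].mean(0))
s=robot.observe();print(s["time"],s["tool_pos"],s["tool_rot"],np.degrees(s["tool_rot"][2]),s["grip_force"],s["qpos"])
```

```text
867 rim z 0.12693400660841303
ball 186 [0.6636 0.0662 0.13  ]
17.075 [0.6649 0.0549 0.1937] [-3.1416 -0.0001  1.1922] 68.30892979653593 34.9936705827713 [-0.0324  0.6329  1.1331  0.0001  1.3755  0.3461]
```

View pics/s5.png

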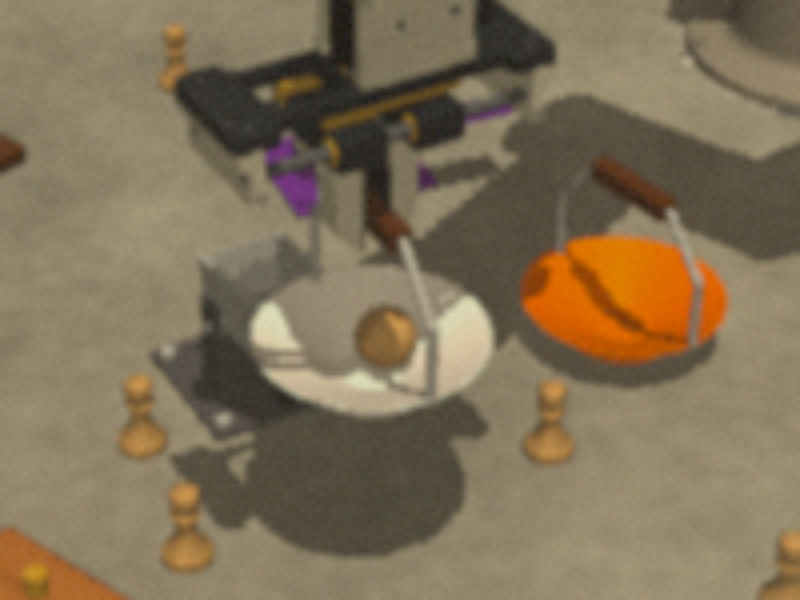

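The handle is now in line with the pour direction. The ball, at crop (385,338), looks slightly off centre. I'll measure its offset and the dish tilt, twice over time.

```bash
cat > chk.py <<'E'
from h import *
np.set_printoptions(precision=4,suppress=True)
for k in range(4):
    c=cam("scene");W=world(c);v,u=np.mgrid[0:420,0:560];h=cv2.cvtColor(c["image"],cv2.COLOR_RGB2HSV)
    b=((h[...,0]<22)&(h[...,1]>90)&(u>275)&(u<310)&(v>220)&(v<248)).astype(np.uint8)
    n,l,s,ct=cv2.connectedComponentsWithStats(b);i=1+np.argmax(s[1:,4])
    cc=cv2.minEnclosingCircle(np.argwhere(l==i)[:,::-1].astype(np.float32))
    B=W[cv2.erode((l==i).astype(np.uint8),np.ones((3,3)))>0]
    q=np.linalg.lstsq(np.c_[2*B,np.ones(len(B))],(B**2).sum(1),rcond=None)[0]
    print("ball px",cc,"ray at .123:",ray(c,*cc[0],.123),"sphere fit",q[:3],np.sqrt(q[3]+q[:3]@q[:3]))
# dish: points of inside/rim, excluding ball, arch
m=(h[...,1]<110)&(u>258)&(u<328)&(v>212)&(v<256)&(W[...,2]>.10)&(W[...,2]<.14)&(l!=i)&(np.hypot(W[...,0]-.665,W[...,1]-.055)<.075)
D=W[m];r=np.hypot(D[:,0]-.665,D[:,1]-.055)
from scipy.optimize import least_squares
# conical wall: z = z0 + tan31*(dist to centre -.018) + tilt
s=(r>.03)&(r<.062);S=D[s]
f=lambda p:p[2]+np.tan(np.radians(31))*(np.hypot(S[:,0]-p[0],S[:,1]-p[1])-.018)+p[3]*(S[:,0]-.665)+p[4]*(S[:,1]-.055)-S[:,2]
R=least_squares(f,[.665,.055,.105,0,0],loss="soft_l1",f_scale=.002);print("cone centre/z0/tilt(deg. with centre)",len(S),R.x)
rim=W[(u>250)&(u<332)&(v>205)&(v<260)&(h[...,1]<110)&(abs(W[...,2]-.129)<.012)];rr=np.hypot(rim[:,0]-.665,rim[:,1]-.055);Q=rim[(rr>.062)&(rr<.072)]
P=np.linalg.lstsq(np.c_[Q[:,:2]-[.665,.055],np.ones(len(Q))],Q[:,2],rcond=None)[0];print("rim plane slopes,z",len(Q),P)
E
python3 chk.py
```

```text
ball px ((296.2007751464844, 233.87796020507812), 7.848557949066162) ray at .123: [0.6563 0.0607 0.123 ] sphere fit [1.03   0.4163 0.4213] 0.5825261697115681
ball px ((296.1641845703125, 234.01492309570312), 7.927783966064453) ray at .123: [0.6567 0.0609 0.123 ] sphere fit [0.6609 0.0635 0.1276] 0.012625243176313677
ball px ((296.2021179199219, 233.84042358398438), 7.843128204345703) ray at .123: [0.6562 0.0606 0.123 ] sphere fit [1.0373 0.3779 0.445 ] 0.5773897921540144
ball px ((296.1666564941406, 233.8333282470703), 7.835206985473633) ray at .123: [0.6562 0.0605 0.123 ] sphere fit [1.0285 0.4264 0.4147] 0.5845439241274978
cone centre/z0/tilt(deg. with centre) 995 [0.6686 0.0613 0.103  0.0173 0.0507]
rim plane slopes,z 239 [0.0028 0.0053 0.1301]
```

The ball is still, about 11 mm from the middle against a limit of 20 mm. The 31° walls stop it at about 13 mm. The rim is level, the dish is about 100 mm up, and the wrist load matches the weight of dish and ball alone. I hand in.

```bash
python3 -c "
from cell import robot
print(robot.hand_in())"
```

```text
the job is handed in; nothing more can be done
None
```

I handed the job in, but it returned no verdict. At hand-in the gripper held the dish level and still, about 10 cm up with its handle in line with the pour, the ball about 11 mm from its middle, and I saw no bystander disturbed.

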